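# Hold the climate logger in its read-out dock

## Robot

A 6-joint arm with a two-finger parallel gripper is mounted at the origin on a cart in front of the work surface, level with it; the furniture and walls round the work are solid. World frame = base frame: x ahead of the robot, y to its left, z up, the work surface at z = 0. Lengths are in mm, angles in rad, forces in N, time in s.
With the tool pointing down it reaches from about 350 to 775 mm from the base axis. Payload 7.3 kg.
Tool frame: the origin (TCP) lies between the finger pads, 19 mm behind the fingertips; this is the grasp point; z points along the fingers, y is the line along which they close (so a half turn about z gives the same grasp; the last joint's range is limited). The gripper opens to 92 mm and grips with 3 to 60 N. Pads are 19 mm wide; open, the fingers measure 130 mm over their backs; the gripper's body (75 mm by 190 mm) begins 47 mm behind the grasp point.
Start: joints at [-1.437, 0.342, 1.524, -0, 1.275, -0.146], TCP at [145.008, -504.595, 245.541] pointing down, gripper open.
Joint ranges: [-2.53, 2.53], [-0.77, 2.02], [0.04, 2.7], [-1, 4.14], [0.28, 2.66], [-3.11, 3.11]. Speed limits (rad/s): [2.57, 2.57, 3.14, 3.14, 3.14, 3.14].

## Interface

Orientations are given as [roll, pitch, yaw] about the fixed x, y, z axes, in that order (R = Rz(yaw) Ry(pitch) Rx(roll)).
In Python, from plant import monitor, optics, workorder gives the robot as it stands. The module is installed in compiled form; this text tells all that it offers.
- The arm moves only by the tool servo_tool, never from a script. Its arguments are lists of equal length, an entry for each row: "linear": the shift along the tool's x, y, z as a fraction of full scale, a list of three; "spin": the turn about the tool's z as a fraction of full scale. In form: {"linear": [[dx, dy, dz], ...], "spin": [spin, ...]}. A call has exactly 8 rows; each row shifts and turns the commanded pose from where the row before left it, along the tool's axes as they then stand; what a row does not reach is not made up. Full scale, the value 1, is 200 mm for a shift and 90 degrees for a turn. A row lasts 1/8 s, in which the tool goes at most 62.5 mm and 10.7 degrees, less where a joint would pass 70% of its speed; a pose out of reach is approached as far as the arm can. A call with a number of a shift or a turn outside -1 to 1 is refused whole. A call with a gripper value outside its range is refused whole. "hand" is the opening, from -1 (shut) to 1 (fully open), set as the call begins (left out, the last holds). The fingers move at their own pace and stop on an object; the grip force is fixed at half the most. Time passes only in rows, so rows that do not move let the fingers close, or fill a call up. It gives the time, the measured TCP pose, the force, the opening and the grip force at its end, in the units of the state.
- monitor.get_obs(): the state, without advancing time (a new reading comes with each control period).
- optics.capture(name): name is "scene" or "side" or "wrist"; returns a dict with "frame" (480x640x3 uint8, blue, green, red), "K" (3x3 intrinsics, pixels), "D" ([k1, k2, p1, p2, k3] as OpenCV has them; the pictures are not rectified), "world_to_cam" (4x4, takes a point from world to camera coordinates). Camera axes: x right, y down, z forward; pixel columns grow to the right and rows downward; lengths in mm; the calibration is good to about 2 mm. A picture is of the moment at which its call begins. There is no depth.
- workorder.close_job(): hands the job in; it is judged then, once.
The state is a dict: "time": time; "joint_positions": joint angles; "dq": joint speeds; "tau": joint torques, N m; "tool_pos": TCP position; "tcp_rot": TCP orientation; "contact_force": force on the tool from outside, world axes, zero at the start; "moment": the same for the moment, N m; "grip_width": finger opening in mm; "finger_force": force on a finger pad.
Only numpy, scipy, OpenCV 4.12 (cv2) and the standard library are available. Lean on these libraries where they do the work, as an engineer would, in place of code of your own. Each camera call takes 0.05 s, during which the arm holds its last target. There are 200 camera calls.

## Task

Read out the cellar's climate logger: seat the orange slotted adapter flat in the round recess on top of the grey dock and let go of it, then take the white logger stick out of its wooden stand, pass it foot first through the adapter's slot and press the sprung contact below it well down (about 6 of its 8 mm). Finish while still gripping the logger and keeping it pressed down there, upright; the contact springs back if you let go. Leave the two small jars and the standing cork where they are.

Things in the scene. Friction and masses are not known exactly. Their poses are not given: they have to be found in the camera images.
- dock: Read-out dock, fixed: grey block 110 x 110 mm (base 118 x 118), top 50 mm above the counter. Origin: centre of its underside. In its aluminium top is a round recess 62 mm wide, 10 mm deep, with a 2 mm chamfer; in the recess floor a round well 44 mm wide holds the sprung brass contact.
- recess (a point): Centre of the floor of the dock's recess, 40 mm above the counter: the adapter's origin belongs here. z up.
- dock_contact (a joint): Sprung brass disc, 36 mm wide, in the dock's well: 0 = up, its top 28 mm above the counter (12 mm below the recess floor); grows as it is pressed straight down, to 0.008 m at its stop. Pushes back with about 3 N at 0, 6 N at the stop, more than the logger weighs.
- adapter: Orange, 60 g: round plug 60 mm wide, 10 mm thick; on it a collar 26 (x) x 46 (y) mm, 20 tall, gripped across x from above. A slot 14 (x) x 34 (y) mm with 2 mm chamfer runs down through both. Origin: centre of underside, z up. Starts flat on the counter. Seated (any yaw) the plug is flush with the dock's top, the collar's top 70 mm above the counter.
- logger: White stick, 90 g: 12 (x) x 32 (y) x 120 mm (z), lowest 5 mm tapered to 7 x 27; grey grip ribs 78 to 102 mm above the foot. Origin: centre of the foot's underside; z up the stick. Starts upright in the stand, foot 10 mm, top 130 mm above the counter. Either way round (half turn about z) fits the slot.
- stand: Dark wooden stand, fixed to the counter, block 50 x 70 mm, 40 mm tall (foot 64 x 84 mm), with a socket 15 mm (x) x 35 mm (y), 30 mm deep, that holds the logger upright with its axes along the stand's. Origin: centre of its underside.
- honey_jar: Bystander: small jar of orange honey with a white lid, 53 mm in diameter, 66 mm tall; origin at the centre of its underside.
- jam_jar: Bystander: small jar of dark jam with a yellow lid, 53 mm in diameter, 66 mm tall; origin at the centre of its underside.
- cork: Bystander: wine cork standing on end, 24 mm in diameter, 43 mm tall; origin at the centre of its underside.

How it is judged:
By the outcome, as a careful person would: the job done as asked, in the order asked, and still so for the second after the job is handed in, while the arm keeps its last pose, push and grip.
It also fails if it takes over 54 s, if anything falls off the work surface, if the arm or the gripper's body presses on something with over 40 N, if the wrist force passes 120 N, or if a joint passes its speed limit or range.

## Working session

There is one attempt and no reset: what is moved stays moved. The work goes in short steps, Python scripts to look and compute and a tool call to move; the robot and the scene stay as the last step left them, time stands still between calls to the robot, and variables do not carry over. Pictures are saved under pics/ and viewed, at most 10 in all, crops included, and the job is handed in when it is done.

Besides the shell and the picture viewer there is one more tool, called after "Request:" by a JSON object that holds its "name" and its "arguments". servo_tool: Moves the arm, as the interface text tells. Shift numbers are shares of 200 mm and turn numbers shares of 90 degrees, none past 1 either way. Its arguments: {"type":"object","properties":{"linear":{"type":"array","items":{"type":"array","items":{"type":"number","minimum":-1,"maximum":1}}},"spin":{"type":"array","items":{"type":"number","minimum":-1,"maximum":1}},"hand":{"type":"number"}},"required":["linear","spin"]}

```bash
mkdir -p pics; cat > h.py <<'E'
import numpy as np, cv2
from plant import monitor, optics
def snap(n, f):
    c=optics.capture(n); cv2.imwrite(f'pics/{f}.png',c['frame']); np.savez(f'pics/{f}.npz',**c); return c
def ray(c,uv):
    p=cv2.undistortPoints(np.array(uv,float).reshape(-1,1,2),c['K'],c['D']).reshape(-1,2)
    T=c['world_to_cam']; R=T[:3,:3]; o=-R.T@T[:3,3]
    d=np.c_[p,np.ones(len(p))]@R
    return o,d
def plane(c,uv,z):
    o,d=ray(c,uv); return o+d*((z-o[2])/d[:,2])[:,None]
E
python3 - <<'E'
from h import *
o=monitor.get_obs()
print(o['time'],o['tool_pos'],o['tcp_rot'],o['contact_force'],o['grip_width'])
a=snap('scene','scene0');b=snap('side','side0')
for c in(a,b): print(ray(c,[[320,240]]))
E
```

```text
0.0 [ 144.95673028 -504.20630197  244.83851183] [-3.14007216e+00 -2.25744587e-04  2.79812307e-01] [-0.0433794   0.10459734 -0.32609618] 91.87633925969457
(array([-117.51439891, 1049.68326734,  757.61489282]), array([[ 0.45468254, -0.74611019, -0.48667059]]))
(array([ 44.94249947, 769.78445008, 386.0765748 ]), array([[ 0.53496143, -0.76971267, -0.34924383]]))
```

View pics/scene0.png

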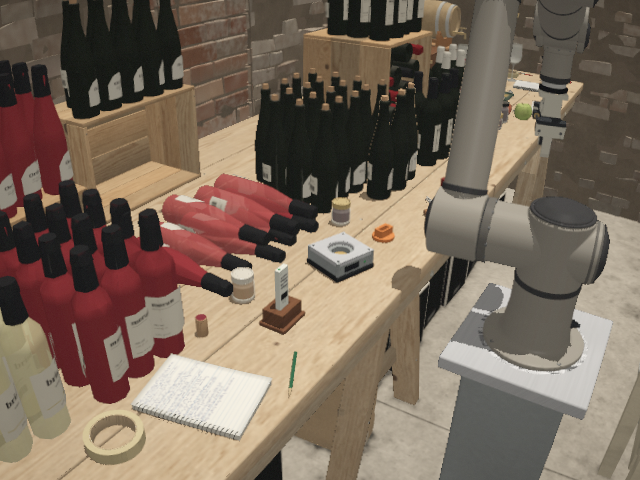

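View pics/side0.png

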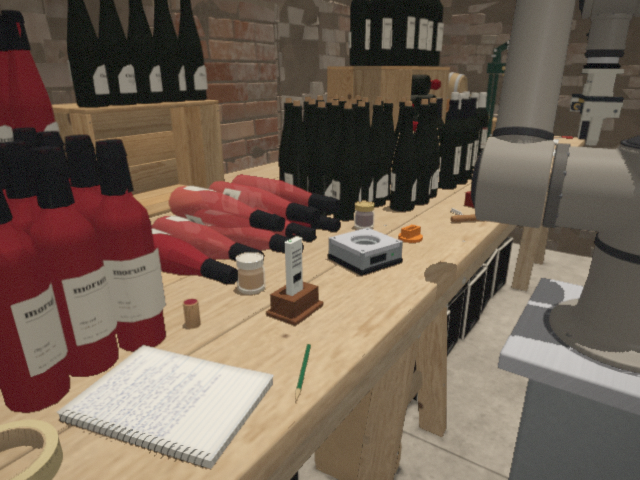

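The scene view shows the adapter at about (384,233), dock (340,255), stand and logger (282,300), honey jar (242,285), jam jar (341,211) and cork (202,325). The side view shows the same things, with the adapter at about (410,234). Next I'll get rough positions.

```bash
python3 - <<'E'
from h import *
a=dict(np.load('pics/scene0.npz'));b=dict(np.load('pics/side0.npz'))
def two(p,q):
    o1,d1=ray(a,[p]);o2,d2=ray(b,[q])
    A=np.c_[d1[0],-d2[0]];s=np.linalg.lstsq(A,o2-o1,rcond=None)[0]
    x,y=o1+s[0]*d1[0],o2+s[1]*d2[0];return (x+y)/2,np.linalg.norm(x-y)
def mask(c,lo,hi,box):
    h=cv2.cvtColor(c['frame'],cv2.COLOR_BGR2HSV);m=cv2.inRange(h,lo,hi)
    x0,y0,x1,y1=box;k=np.zeros_like(m);k[y0:y1,x0:x1]=m[y0:y1,x0:x1];return k
for c,box in((a,(365,220,402,245)),(b,(390,220,430,248))):
    m=mask(c,(5,190,120),(16,255,255),box);ys,xs=np.nonzero(m)
    print('adapter',len(xs),xs.min(),xs.max(),ys.min(),ys.max(),plane(c,[[xs.mean(),ys.mean()]],12))
print('adapter plane',plane(a,[[384,233]],12))
print('dock recess a',plane(a,[[340.5,250]],50),'b',plane(b,[[365,242]],50))
print('stand',plane(a,[[282,308]],40),plane(b,[[294,291]],40))
print('logger top',plane(a,[[282,264]],130),plane(b,[[294,240]],130))
for n,p,z in(('honey',[242,270],66),('jam',[341,201],66),('cork',[202,317],43)):print(n,plane(a,[p],z))
E
python3 - <<'E'
import cv2,numpy as np
s=cv2.imread('pics/scene0.png')[190:340,180:410];t=cv2.imread('pics/side0.png')[190:340,180:440]
s=cv2.resize(s,None,fx=2,fy=2,interpolation=3) if 0 else cv2.resize(s[0:150],(690,450),interpolation=cv2.INTER_CUBIC)
cv2.imwrite('pics/crop0.png',s)
E
```

```text
Traceback (most recent call last):
ValueError: zero-size array to reduction operation minimum which has no identity
```

View pics/crop0.png

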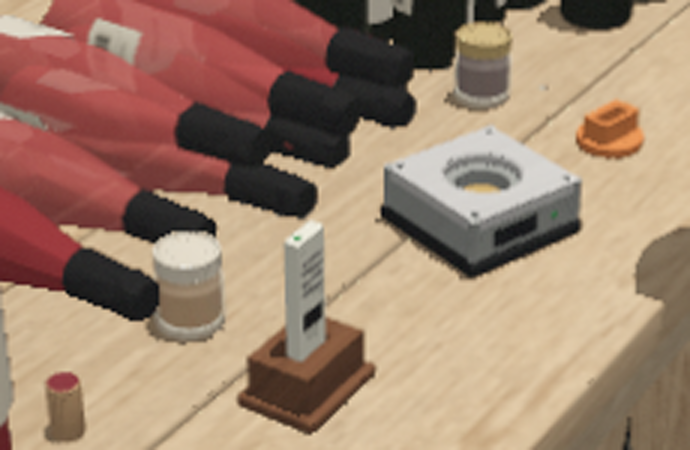

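The 3x crop shows the recess rim centre at (483,175), i.e. pixel (341,248). The logger top is at (304,234), i.e. (281,268), and the adapter plug at (611,138), i.e. (383.5,236).

```bash
python3 - <<'E'
from h import *
np.set_printoptions(precision=1,suppress=True)
a=dict(np.load('pics/scene0.npz'));b=dict(np.load('pics/side0.npz'))
h=cv2.cvtColor(a['frame'],cv2.COLOR_BGR2HSV);print(h[236,376],h[232,384])
for c,box in((a,(365,220,402,245)),(b,(390,220,430,248))):
    h=cv2.cvtColor(c['frame'],cv2.COLOR_BGR2HSV);x0,y0,x1,y1=box
    m=(h[y0:y1,x0:x1,1]>170)&(h[y0:y1,x0:x1,0]<18)
    ys,xs=np.nonzero(m);xs=xs+x0;ys=ys+y0
    print('adapter',len(xs),xs.min(),xs.max(),ys.min(),ys.max(),plane(c,[[xs.mean(),ys.mean()]],12))
print('dock recess',plane(a,[[341,248.3]],50),plane(b,[[365,242]],50))
# dock top corners (crop/3+off)
q=np.array([[489,129],[580,180],[474,222],[384,168]])/3+[180,190]
P=plane(a,q,50);print('dock corners',P,P.mean(0),[np.linalg.norm(P[i]-P[i-1]) for i in range(4)],[np.degrees(np.arctan2(*(P[i]-P[i-1])[1::-1])) for i in range(4)])
q=np.array([[313,318],[364,335],[309,373],[249,362]])/3+[180,190]
print('stand corners',plane(a,q,40))
q=np.array([[309,222],[324,230],[301,247],[286,239]])/3+[180,190]
P=plane(a,q,130);print('logger top',P,P.mean(0))
q=np.array([[615,102],[638,109],[608,124],[587,117]])/3+[180,190]
P=plane(a,q,30);print('collar top',P,P.mean(0))
for n,p,z in(('honey',[189,245],66),('jam',[484,37],66),('cork',[63,381],43)):print(n,plane(a,[np.array(p)/3+[180,190]],z))
E
```

```text
[ 12 170 188] [ 12 174 144]
adapter 136 373 392 226 241 [[ 460.9 -212.9   12. ]]
adapter 302 399 421 225 242 [[ 458.8 -214.1   12. ]]
dock recess [[480.6 -28.4  50. ]] [[475. -14.  50.]]
dock corners [[514.8 -97.2  50. ]
 [412.4 -63.9  50. ]
 [450.3  37.4  50. ]
 [551.9   5.7  50. ]] [482.3 -29.5  50. ] [np.float64(109.46313290079563), np.float64(107.7138060632112), np.float64(108.09369490411966), np.float64(106.47746729715332)] [np.float64(-109.83696478202077), np.float64(161.9441942167283), np.float64(69.47967611331715), np.float64(-17.2935443880319)]
stand corners [[487.3 197.8  40. ]
 [445.8 195.4  40. ]
 [452.2 253.1  40. ]
 [493.4 265.3  40. ]]
logger top [[478.5 212.9 130. ]
 [464.3 215.8 130. ]
 [464.9 241.6 130. ]
 [478.8 239.  130. ]] [471.6 227.3 130. ]
collar top [[ 465.  -234.9   30. ]
 [ 442.2 -234.3   30. ]
 [ 451.7 -194.6   30. ]
 [ 472.7 -195.9   30. ]] [ 457.9 -214.9   30. ]
honey [[593.5 201.9  66. ]]
jam [[ 590.7 -218.9   66. ]]
cork [[581.6 355.5  43. ]]
```

```bash
python3 - <<'E'
from h import *
np.set_printoptions(precision=1,suppress=True)
a=dict(np.load('pics/scene0.npz'));c=optics.capture('wrist');T=c['world_to_cam']
print(plane(a,[[380,197],[330,208],[430,164],[408,186]],0)); print(plane(a,[[283,255],[315,213],[230,288]],35))
o=monitor.get_obs();print(-T[:3,:3].T@T[:3,3]-o['tool_pos'],T[:3,:3],c['K'],c['D'])
E
```

```text
[[ 580.3 -437.8    0. ]
 [ 666.4 -288.8    0. ]
 [ 558.9 -778.5    0. ]
 [ 544.  -561.9    0. ]]
[[ 592.2   52.6   35. ]
 [ 648.1 -178.    35. ]
 [ 607.6  232.2   35. ]]
[ 70.5  19.3 137.9] [[ 0.3 -1.  -0. ]
 [-0.9 -0.3  0.3]
 [-0.3 -0.1 -1. ]] [[424.6   0.  318.6]
 [  0.  424.6 239.9]
 [  0.    0.    1. ]] [-0.1  0.   0.   0.   0. ]
```

Request:
{"name": "servo_tool", "arguments": {"linear": [[0.2,-0.1,0],[0.2,-0.1,0],[0.2,-0.1,0],[0.2,-0.1,0],[0,0,0],[0,0,0],[0,0,0],[0,0,0]], "spin": [0,0,0,0,-0.1,-0.1,-0.1,0]}}

```text
time: 1.15
tool_pos: [276.7, -383.4, 245.3]
tcp_rot: [-3.141, -0.0, 0.75]
contact_force: [-0.4, 0.7, -0.4]
grip_width: 92.0
finger_force: 0.0
```

Request:
{"name": "servo_tool", "arguments": {"linear": [[0,0,0],[0,0,0],[0,0,0],[0,0,0],[0.24,0.18,0],[0.24,0.18,0],[0.24,0.18,0],[0.2,0.15,0.2]], "spin": [-0.1,-0.1,-0.1,-0.1,0,0,0,0]}}

```text
time: 2.15
tool_pos: [449.3, -229.5, 208.4]
tcp_rot: [3.135, 0.003, 1.376]
contact_force: [0.7, 0.2, -0.2]
grip_width: 91.6
finger_force: 0.0
```

```bash
python3 - <<'E'
from h import *
c=snap('wrist','w1'); print(monitor.get_obs()['tool_pos'])
E
```

```text
[ 449.37376702 -223.98007115  201.7945523 ]
```

View pics/w1.png

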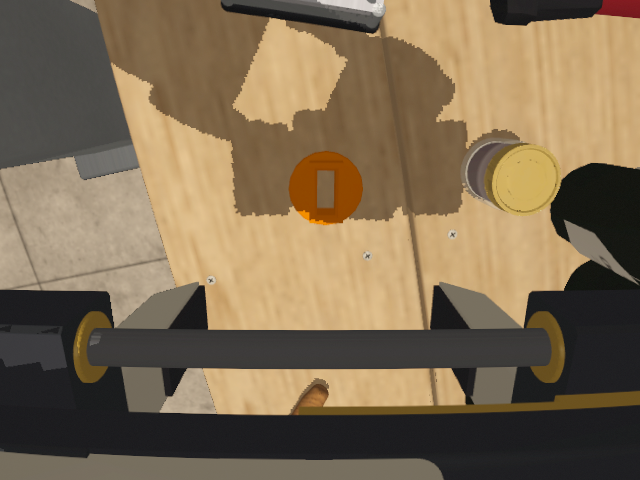

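The wrist view shows the orange adapter disc at (326,188) with its slot nearly aligned to the image columns, and the jam jar at about (525,180). I'll re-capture now the arm has settled and measure.

```bash
cat >> h.py <<'E'
def orange(c):
    h=cv2.cvtColor(c['frame'],cv2.COLOR_BGR2HSV)
    m=((h[...,0]<17)&(h[...,0]>3)&(h[...,1]>215)&(h[...,2]>90)).astype(np.uint8)
    cs,hi=cv2.findContours(m,cv2.RETR_CCOMP,cv2.CHAIN_APPROX_NONE)
    i=max(range(len(cs)),key=lambda i:cv2.contourArea(cs[i]))
    ho=[cs[j] for j in range(len(cs)) if hi[0][j][3]==i and cv2.contourArea(cs[j])>60]
    return cs[i],ho
def onplane(c,cnt,z): return plane(c,cnt.reshape(-1,2),z)[:,:2].astype(np.float32)
def tooldelta(o,w):
    y=o['tcp_rot'][2]; d=np.array(w,float)[:2]-o['tool_pos'][:2]
    return d[0]*np.cos(y)+d[1]*np.sin(y), d[0]*np.sin(y)-d[1]*np.cos(y)
E
python3 - <<'E'
from h import *
np.set_printoptions(precision=2,suppress=True)
c=snap('wrist','w2');o=monitor.get_obs();print(o['tool_pos'],o['tcp_rot'])
cn,ho=orange(c)
print('disc',cv2.boundingRect(cn),cv2.minEnclosingCircle(onplane(c,cn,10)),cv2.minAreaRect(onplane(c,cn,10)))
for h in ho: print('hole',cv2.boundingRect(h),cv2.minAreaRect(onplane(c,h,30)))
E
```

```text
[ 447.2  -225.7   202.97] [-3.14 -0.    1.38]
disc (292, 161, 75, 72) ((461.1885986328125, -211.38848876953125), 29.881101608276367) ((462.1971130371094, -209.4295654296875), (53.70817565917969, 57.8334846496582), 51.83515548706055)
hole (319, 179, 20, 40) ((460.56243896484375, -207.91732788085938), (29.134828567504883, 14.184825897216797), 78.99824523925781)
```

Request:
{"name": "servo_tool", "arguments": {"linear": [[0.083,0.054,0],[0,0,0.2],[0,0,0.2],[0,0,0.2],[0,0,0.2],[0,0,0.06],[0,0,0],[0,0,0]], "spin": [0,0,0,0,0,0,0,0]}}

```text
time: 3.25
tool_pos: [460.9, -216.5, 36.0]
tcp_rot: [3.139, 0.001, 1.379]
contact_force: [-0.4, -0.0, 0.2]
grip_width: 91.4
finger_force: 0.0
```

Request:
{"name": "servo_tool", "arguments": {"linear": [[0,0,0],[0,0,0],[0,0,0],[0,0,0],[0,0,0],[0,0,0],[0,0,0],[0,0,0]], "spin": [0,0,0,0,0,0,0,0], "hand": -1}}

```text
time: 4.25
tool_pos: [460.0, -215.7, 34.4]
tcp_rot: [-3.141, 0.0, 1.379]
contact_force: [-0.4, 0.1, -0.5]
grip_width: 25.6
finger_force: 30.0
```

Request:
{"name": "servo_tool", "arguments": {"linear": [[0,0,-0.1],[0,0,-0.25],[0,0,-0.25],[0.1,-0.02,-0.2],[0.2,-0.03,0],[0.2,-0.03,0],[0.2,-0.02,0],[0,0,0]], "spin": [0,0,0,0,0,0,0,0]}}

```text
time: 5.25
tool_pos: [466.9, -72.3, 194.5]
tcp_rot: [-3.141, -0.0, 1.383]
contact_force: [-1.1, -0.8, -1.0]
grip_width: 25.7
finger_force: 30.0
```

```bash
python3 - <<'E'
from h import *
for i in range(3): c=optics.capture('wrist')
c=snap('wrist','w3'); o=monitor.get_obs();print(o['time'],o['tool_pos'],o['tcp_rot'],o['grip_width'])
E
```

```text
5.45 [467.07791579 -75.33331114 194.39086658] [3.14155756e+00 3.96722112e-04 1.37855078e+00] 25.797502240429388
```

View pics/w3.png

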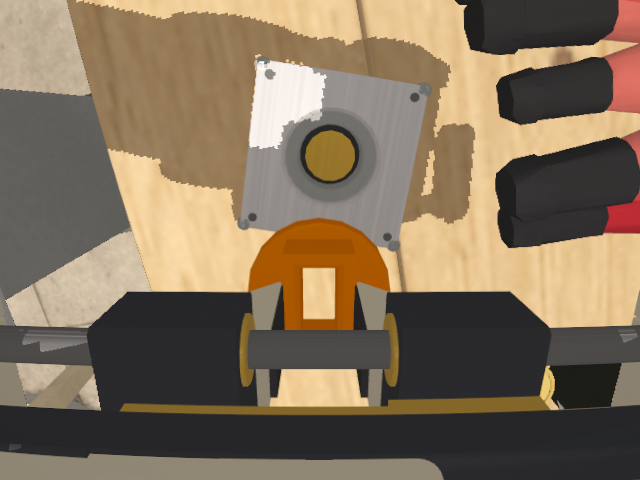

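The wrist view shows the recess ring centred near (331,154), radius about 45 px. The held adapter's plug arc runs from (249,290) over (319,219) to (389,290). I'll fit both.

```bash
cat >> h.py <<'E'
from scipy.optimize import least_squares
def circ(P):
    f=lambda q:np.hypot(P[:,0]-q[0],P[:,1]-q[1])-q[2]
    r=least_squares(f,[*P.mean(0),30],loss='soft_l1',f_scale=.5); return r.x,np.sqrt(np.mean(r.fun**2))
def recess(c,uv,rlo,rhi):
    g=cv2.GaussianBlur(cv2.cvtColor(c['frame'],cv2.COLOR_BGR2GRAY),(3,3),0).astype(float);E=[]
    for t in np.linspace(0,2*np.pi,120,endpoint=False):
        r=np.arange(rlo,rhi,.5);x=(uv[0]+r*np.cos(t)).astype(np.float32);y=(uv[1]+r*np.sin(t)).astype(np.float32)
        v=cv2.remap(g,x[None],y[None],1)[0] if 0 else cv2.remap(g.astype(np.float32),x[None],y[None],cv2.INTER_LINEAR)[0]
        d=v[4:]-v[:-4];k=d.argmax()
        if d[k]>12:E.append((x[k+2],y[k+2]))
    return np.array(E)
E
python3 - <<'E'
from h import *
np.set_printoptions(precision=2,suppress=True)
c=dict(np.load('pics/w3.npz'));g=cv2.cvtColor(c['frame'],cv2.COLOR_BGR2GRAY)
print(g[154,331:400:1]);print(g[90:154,331])
E1=recess(c,(331,154),38,54);print(len(E1),circ(plane(c,E1,50)[:,:2]))
E2=recess(c,(331,154),26,36);print(len(E2),circ(plane(c,E2,40)[:,:2]))
o=monitor.get_obs();z=o['tool_pos'][2]-34.4
cn,_=orange(c);p=cn.reshape(-1,2)
top={}
for x,y in p:
    if 251<=x<=388 and y<288: top[x]=min(y,top.get(x,999))
q=np.array([[x,y] for x,y in top.items()]);
for zz in (z,z+10): print('held',circ(plane(c,q,zz)[:,:2]))
x,_=circ(plane(c,q,z+10)[:,:2]);print(o['tool_pos'],tooldelta(o,x[:2]))
E
```

```text
[118 118 117 118 117 117 117 118 120 120 120 119 120 120 119 120 119 119
 119 120 120 119 119 111  37  39  36  41  81  95  96  99 105 110 111 112
 112 112 112 112 112 112 112 112 114 122 129 135 134 134 140 140 140 140
 142 143 145 147 147 144 141 140 143 144 144 144 143 141 142]
[146 146 145 146 145 144 145 145 145 145 147 146 146 145 146 146 147 140
 128 129 125 117 112 112 112 112 112 112 112 112 113 112 112 105  78  45
  39  38  38  38  98 119 119 120 119 120 119 121 121 121 120 120 121 121
 121 121 121 120 119 120 120 119 120 119]
105 (array([484.93, -27.65,  30.16]), np.float64(1.524866404108695))
120 (array([484.84, -26.71,  20.02]), np.float64(0.15326025983362057))
held (array([468.72, -72.17,  29.77]), np.float64(0.16898594285360544))
held (array([469.47, -68.24,  28.05]), np.float64(0.1591710459136548))
[467.08 -75.33 194.39] (np.float64(7.417369052807195), np.float64(0.9882264975449808))
```

```bash
python3 - <<'E'
from h import *
np.set_printoptions(precision=2,suppress=True)
c=dict(np.load('pics/w3.npz'));g=cv2.cvtColor(c['frame'],cv2.COLOR_BGR2GRAY).astype(np.float32)
T=c['world_to_cam'];print('cam',-T[:3,:3].T@T[:3,3])
R=np.arange(10,60,.25)
def prof(t):
    x=(331+R*np.cos(t)).astype(np.float32)[None];y=(154+R*np.sin(t)).astype(np.float32)[None];return x[0],y[0],cv2.remap(g,x,y,cv2.INTER_LINEAR)[0]
B,W,L,U=[],[],[],[]
for t in np.linspace(0,2*np.pi,180,endpoint=False):
    x,y,v=prof(t)
    k=np.argmax((v<80));B.append((x[k],y[k]))
    j=np.argmax((R>R[k]+1.5)&(v>70));W.append((x[j],y[j]))
    i=np.argmax((R>37)&(v>117));L.append((x[i],y[i]))
    i=np.argmax((R>37)&(v>137));U.append((x[i],y[i]))
for n,E,z in(('brass',B,28),('well',W,40),('wall',L,48),('rim',U,50)):print(n,circ(plane(c,np.array(E),z)[:,:2]))
# dock top outer edges: mask grey
q=np.array([[258,60],[431,87],[396,249],[239,227]]);P=plane(c,q,50);print([np.linalg.norm(P[i]-P[i-1]) for i in range(4)],P.mean(0))
E
```

```text
cam [481.66  -4.39 332.39]
brass (array([485.06, -28.64,  17.69]), np.float64(0.13652405753429048))
well (array([484.83, -26.79,  20.12]), np.float64(0.11364308840951305))
wall (array([485.08, -28.21,  29.79]), np.float64(0.9277170050212924))
rim (array([485.34, -28.61,  32.37]), np.float64(1.4817134161429428))
[np.float64(109.28174586718059), np.float64(110.86827568645032), np.float64(109.30129638192898), np.float64(109.75965513511146)] [485.32 -29.25  50.  ]
```

Request:
{"name": "servo_tool", "arguments": {"linear": [[0.11,0.02,0],[0.117,0.02,0],[0,0,0.13],[0,0,0.13],[0,0,0.13],[0,0,0.11],[0,0,0],[0,0,0]], "spin": [0,0,0,0,0,0,0,0]}}

```text
time: 6.45
tool_pos: [484.1, -32.1, 95.1]
tcp_rot: [3.141, 0.0, 1.378]
contact_force: [0.2, 0.3, -0.1]
grip_width: 25.7
finger_force: 30.0
```

```bash
python3 - <<'E'
from h import *
np.set_printoptions(precision=2,suppress=True)
c=optics.capture('wrist')
for i in range(3): c=optics.capture('wrist');o=monitor.get_obs();print(o['tool_pos'],o['tcp_rot'],o['contact_force'])
c=snap('wrist','w4')
for n in('scene','side'):snap(n,n+'4')
E
```

```text
[484.25 -31.87  95.45] [3.14 0.   1.38] [0.1  0.35 0.16]
[484.17 -31.77  95.4 ] [3.14 0.   1.38] [ 0.41  0.39 -0.15]
[484.06 -31.65  95.29] [3.14 0.   1.38] [ 0.66  0.82 -0.81]
```

View pics/w4.png

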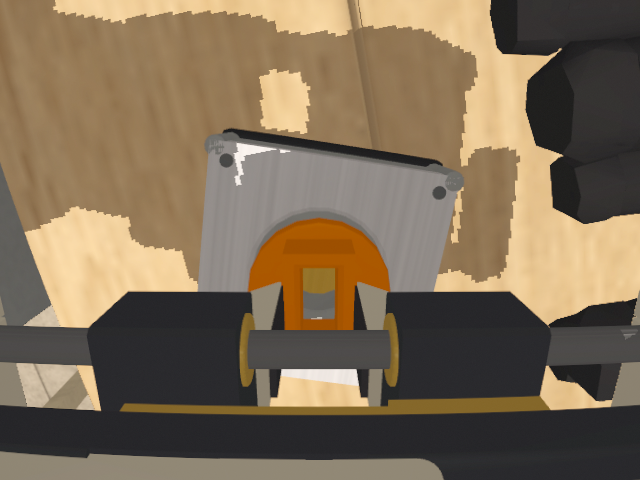

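The wrist view shows the held plug over the recess, with a grey sliver of recess showing at the top and left of the orange arc. I'll check the lateral fit numerically.

```bash
python3 - <<'E'
from h import *
np.set_printoptions(precision=2,suppress=True)
c=dict(np.load('pics/w4.npz'));o=monitor.get_obs()
cn,_=orange(c);p=cn.reshape(-1,2);top={}
for x,y in p:
    if 251<=x<=388 and y<288: top[x]=min(y,top.get(x,999))
q=np.array([[x,y] for x,y in top.items()]);z=o['tool_pos'][2]-34.4
print('held',circ(plane(c,q,z)[:,:2]),o['tool_pos'])
g=cv2.cvtColor(c['frame'],cv2.COLOR_BGR2GRAY).astype(np.float32)
R=np.arange(66,95,.25);E=[]
for t in np.radians(np.arange(-172,-8,4)):
    x=(319+R*np.cos(t)).astype(np.float32)[None];y=(289+R*np.sin(t)).astype(np.float32)[None]
    v=cv2.remap(g,x,y,cv2.INTER_LINEAR)[0]; d=v[5:]-v[:-5]
    i=np.nonzero((v[:-6]<128)&(v[6:]>=128)&(R[:-6]>71))[0]
    if len(i):E.append((x[0][i[-1]+3],y[0][i[-1]+3]))
E=np.array(E);P=plane(c,E,50)[:,:2];print(len(E))
f=lambda k:np.hypot(P[:,0]-k[0],P[:,1]-k[1])-32
r=least_squares(f,[485,-29],loss='soft_l1',f_scale=.5);print('rim',r.x,r.fun)
E
```

```text
held (array([485.59, -28.92,  29.92]), np.float64(0.16788747260778972)) [483.75 -31.45  94.91]
37
rim [485.12 -29.17] [ 0.42  0.19 -0.13 -0.63 -1.   -0.88 -0.5  -0.54 -0.54 -0.18 -0.01  0.86
  0.08 -0.01  0.04  0.22  0.3   0.07  0.3   0.32  0.35  0.17  0.33  0.18
  0.03  0.13 -0.1  -0.09 -0.06 -0.12 -0.27 -0.51 -0.29 -0.48 -0.76 -0.79
  0.71]
```

Request:
{"name": "servo_tool", "arguments": {"linear": [[-0.001,-0.002,0.03],[0,0,0.03],[0,0,0.02],[0,0,0.01],[0,0,0.01],[0,0,0.005],[0,0,0],[0,0,0]], "spin": [0,0,0,0,0,0,0,0]}}

```text
time: 7.8
tool_pos: [483.1, -31.6, 74.4]
tcp_rot: [3.141, 0.0, 1.38]
contact_force: [-3.0, -0.2, 11.0]
grip_width: 26.2
finger_force: 30.0
```

Request:
{"name": "servo_tool", "arguments": {"linear": [[0,0,0],[0,0,0],[0,0,0],[0,0,-0.05],[0,0,-0.15],[0,0,-0.2],[0,0,-0.25],[-0.1,0,-0.15]], "spin": [0,0,0,0,0,0,0,0], "hand": 1}}

```text
time: 8.8
tool_pos: [479.9, -50.7, 236.6]
tcp_rot: [3.138, 0.0, 1.381]
contact_force: [0.0, -1.0, 0.2]
grip_width: 91.6
finger_force: 0.0
```

```bash
python3 - <<'E'
from h import *
np.set_printoptions(precision=2,suppress=True)
for i in range(4): optics.capture('wrist')
c=snap('wrist','w5');o=monitor.get_obs();print(o['tool_pos'],o['tcp_rot'])
cn,ho=orange(c);P=onplane(c,cn,50)
print('disc',cv2.boundingRect(cn),cv2.minEnclosingCircle(P))
print('collar?')
for h in ho: print('hole',cv2.boundingRect(h),cv2.minAreaRect(onplane(c,h,70)))
cv2.imwrite('pics/w5c.png',cv2.resize(c['frame'][80:330,180:480],None,fx=2,fy=2,interpolation=cv2.INTER_CUBIC))
E
```

```text
[478.81 -50.86 232.96] [-3.14 -0.    1.38]
disc (281, 148, 76, 75) ((484.8307189941406, -27.71687126159668), 29.538650512695312)
collar?
hole (308, 166, 21, 43) ((484.99346923828125, -24.93235969543457), (30.250940322875977, 14.26846694946289), 79.29373168945312)
```

View pics/w5c.png

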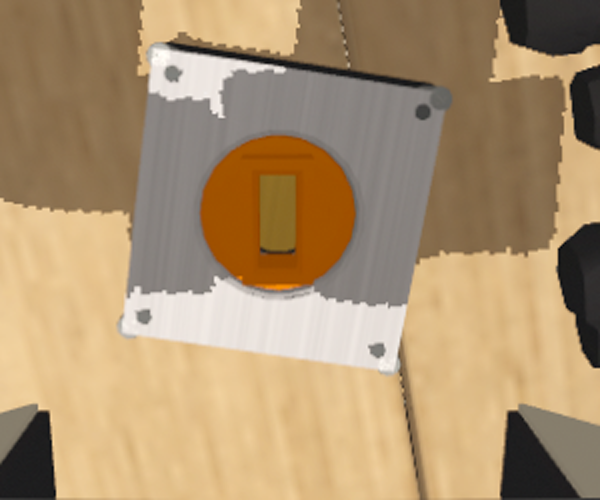

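The adapter sits concentric and flat in the recess, with brass visible through the slot and the slot at a yaw of 79.3°. On to the logger.

Request:
{"name": "servo_tool", "arguments": {"linear": [[0.2,-0.05,0],[0.26,-0.065,0],[0.26,-0.065,0],[0.23,-0.055,0],[0.1,-0.025,0],[0,0,0],[0,0,0],[0,0,0]], "spin": [0,0,0,0,0,0,0,0]}}

```text
time: 10.05
tool_pos: [468.2, 164.1, 233.1]
tcp_rot: [-3.141, 0.001, 1.378]
contact_force: [-0.6, -0.5, 1.0]
grip_width: 91.9
finger_force: 0.0
```

```bash
python3 - <<'E'
from h import *
np.set_printoptions(precision=2,suppress=True)
c=snap('wrist','w6');o=monitor.get_obs();print(o['time'],o['tool_pos'],o['tcp_rot'])
E
```

```text
10.1 [468.27 164.05 233.23] [-3.14  0.    1.38]
```

View pics/w6.png

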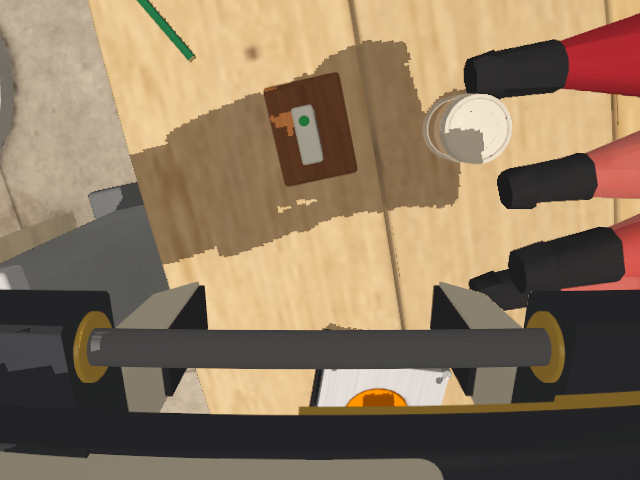

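The wrist view shows the logger top at about (307,134) with its green dot at (304,120). The stand spans (265,75) to (357,185), rotated roughly -13° in the image, and the honey jar is at (475,128).

```bash
cat >> h.py <<'E'
def white(c,box,z,s=70,v=100):
    x0,y0,x1,y1=box;h=cv2.cvtColor(c['frame'],cv2.COLOR_BGR2HSV)[y0:y1,x0:x1]
    m=((h[...,1]<s)&(h[...,2]>v)).astype(np.uint8)
    m=cv2.morphologyEx(m,cv2.MORPH_CLOSE,np.ones((9,9)))
    cs,_=cv2.findContours(m,cv2.RETR_EXTERNAL,cv2.CHAIN_APPROX_NONE)
    k=max(cs,key=cv2.contourArea)+[[x0,y0]]
    return cv2.boundingRect(k),cv2.minAreaRect(onplane(c,k,z))
E
python3 - <<'E'
from h import *
np.set_printoptions(precision=2,suppress=True)
c=dict(np.load('pics/w6.npz'));o=monitor.get_obs();T=c['world_to_cam'];print('cam',-T[:3,:3].T@T[:3,3])
print(white(c,(285,95,335,175),130))
h=cv2.cvtColor(c['frame'],cv2.COLOR_BGR2HSV);x0,y0,x1,y1=255,65,365,195
hh=h[y0:y1,x0:x1];m=((hh[...,0]<12)&(hh[...,1]>120)&(hh[...,2]<110)).astype(np.uint8)
k=max(cv2.findContours(m,0,1)[0],key=cv2.contourArea)+[[x0,y0]];print('stand',cv2.boundingRect(k),cv2.minAreaRect(onplane(c,k,40)))
E
```

```text
cam [482.96 234.69 371.04]
((291, 105, 32, 60), ((475.2860107421875, 229.18231201171875), (12.239319801330566, 31.805131912231445), 1.0540963411331177))
stand (284, 73, 73, 103) ((483.75958251953125, 229.79904174804688), (40.819366455078125, 75.04624938964844), 1.488544225692749)
```

Request:
{"name": "servo_tool", "arguments": {"linear": [[0,0,0],[0,0,0],[0.16,0.021,0],[0.165,0.021,0],[0,0,0.2],[0,0,0.2],[0,0,0.2],[0,0,0.065]], "spin": [-0.068,-0.068,0,0,0,0,0,0]}}

```text
time: 11.1
tool_pos: [474.2, 229.1, 98.4]
tcp_rot: [-3.138, 0.001, 1.592]
contact_force: [-0.0, 0.0, 1.0]
grip_width: 91.6
finger_force: 0.0
```

Request:
{"name": "servo_tool", "arguments": {"linear": [[0,0,0],[0,0,0],[0,0,0],[0,0,0],[0,0,0],[0,0,0],[0,0,0],[0,0,0]], "spin": [0,0,0,0,0,0,0,0]}}

```text
time: 12.1
tool_pos: [475.2, 230.0, 100.4]
tcp_rot: [-3.142, 0.0, 1.593]
contact_force: [0.7, 0.1, 0.1]
grip_width: 92.0
finger_force: 0.0
```

Request:
{"name": "servo_tool", "arguments": {"linear": [[0,0,0],[0,0,0],[0,0,0],[0,0,0],[0,0,0],[0,0,0],[0,0,0],[0,0,0]], "spin": [0,0,0,0,0,0,0,0], "hand": -1}}

```text
time: 13.1
tool_pos: [475.2, 230.0, 100.4]
tcp_rot: [3.142, 0.0, 1.593]
contact_force: [-1.1, -0.8, 0.2]
grip_width: 16.2
finger_force: 0.0
```

Request:
{"name": "servo_tool", "arguments": {"linear": [[0,0,-0.03],[0,0,-0.05],[0,0,-0.1],[0,0,-0.12],[0,0,-0.1],[0,0,-0.1],[0,0,0],[0,0,0]], "spin": [0,0,0,0,0,0,0,0]}}

```text
time: 14.1
tool_pos: [474.8, 229.9, 200.0]
tcp_rot: [-3.141, 0.0, 1.593]
contact_force: [-0.3, 0.3, -1.5]
grip_width: 12.0
finger_force: 30.0
```

Request:
{"name": "servo_tool", "arguments": {"linear": [[-0.13,0.003,0],[-0.25,0.004,0],[-0.27,0.004,0],[-0.27,0.004,0],[-0.24,0.004,0],[-0.13,0.003,0],[0,0,0],[0,0,0]], "spin": [0,0,0,0,0,0,0.067,0.067]}}

```text
time: 15.1
tool_pos: [484.7, -28.3, 199.4]
tcp_rot: [-3.139, -0.0, 1.378]
contact_force: [-0.6, 0.4, -1.3]
grip_width: 11.8
finger_force: 30.0
```

```bash
python3 - <<'E'
from h import *
np.set_printoptions(precision=2,suppress=True)
for i in range(4): optics.capture('wrist')
c=snap('wrist','w7');o=monitor.get_obs();print(o['time'],o['tool_pos'],o['tcp_rot'],o['grip_width'])
a=snap('scene','scene7');b=snap('side','side7')
p,_=cv2.projectPoints(np.r_[o['tool_pos'][:2],105][None],cv2.Rodrigues(b['world_to_cam'][:3,:3])[0],b['world_to_cam'][:3,3],b['K'],b['D']);print(p)
u,v=p.ravel().astype(int);s=b['frame'][v-70:v+55,u-65:u+65];s=cv2.resize(s,(468,450),interpolation=cv2.INTER_CUBIC)
cv2.imwrite('pics/mix7.png',np.hstack([c['frame'][80:440,180:480],cv2.resize(s,(374,360))]));print(u,v)
E
```

```text
15.35 [485.06 -27.65 199.95] [-3.14  0.    1.38] 11.998679891582889
[[[364.89 214.42]]]
364 214
```

View pics/mix7.png

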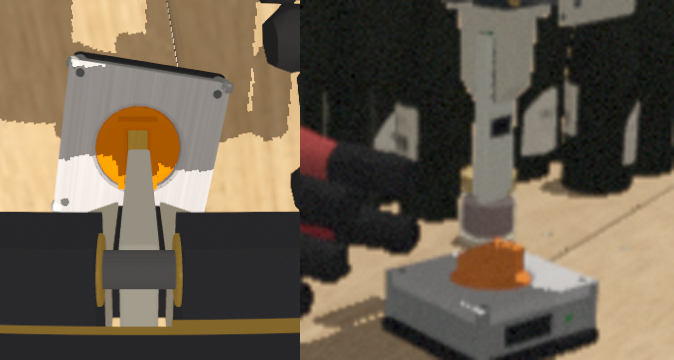

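The left panel (wrist) shows the logger foot at about (318,230), in line with the slot's visible end at (318,217). The right panel (side) shows the stick upright above the collar with its foot near z 107–110. I'll check the lateral numbers.

```bash
python3 - <<'E'
from h import *
np.set_printoptions(precision=2,suppress=True,linewidth=150)
c=dict(np.load('pics/w7.npz'));o=monitor.get_obs();h=cv2.cvtColor(c['frame'],cv2.COLOR_BGR2HSV)
for r in (212,216,220,226,230,234,240,250):print(r,' '.join(f'{x}' for x in h[r,300:338,0]),'|',' '.join(f'{x}' for x in h[r,300:338,1]))
E
```

```text
212 15 15 15 15 15 15 15 15 20 20 20 21 21 21 21 20 20 21 20 21 21 20 20 20 20 20 20 18 16 15 15 15 15 16 15 15 15 15 | 255 255 255 255 255 255 255 255 192 181 180 182 187 185 187 182 180 185 182 183 181 183 184 180 182 182 183 217 255 255 255 255 255 255 255 255 255 255
216 15 15 15 15 15 15 15 15 20 20 20 21 21 21 21 21 21 21 20 21 20 21 21 21 20 20 20 18 16 15 15 15 15 15 15 15 15 16 | 255 255 255 255 255 255 255 255 189 182 183 184 183 184 186 183 185 184 183 183 184 182 183 183 179 182 180 215 255 255 255 255 255 255 255 255 255 255
220 15 15 15 15 15 15 15 15 20 21 21 20 21 21 21 21 20 21 21 21 20 20 20 21 20 20 20 18 16 15 15 15 15 15 15 15 15 15 | 255 255 255 255 255 255 255 255 186 183 182 185 188 186 183 183 183 183 182 182 180 182 185 183 185 183 182 217 255 255 255 255 255 255 255 255 255 255
226 16 16 16 16 15 15 15 15 20 21 21 21 21 20 20 21 20 20 20 21 20 20 20 20 20 20 21 17 15 15 15 15 16 16 16 15 15 15 | 255 255 255 255 255 255 255 255 187 184 187 190 186 182 181 184 180 185 184 183 182 180 182 180 182 183 184 239 255 255 255 255 255 255 255 255 255 255
230 15 16 16
[... 283 characters left out ...]
21 22 21 21 23 21 21 23 22 21 23 21 21 21 21 22 21 13 15 15 15 16 16 16 15 | 255 255 255 255 255 255 255 193 43 34 34 34 34 34 33 34 34 34 34 34 34 33 34 34 34 34 34 36 38 34 190 255 255 255 255 255 255 255
240 16 15 16 16 16 15 15 16 23 21 21 22 22 23 21 21 21 22 21 21 21 21 21 23 21 21 21 23 21 21 15 14 16 16 16 16 16 15 | 255 255 255 255 255 255 255 65 36 34 34 33 33 34 34 34 34 33 34 34 34 34 34 34 34 34 34 34 34 36 93 221 255 255 255 255 255 255
250 15 15 15 16 15 15 15 22 22 21 21 22 21 21 22 21 22 21 21 21 22 21 21 20 21 21 21 21 21 22 21 15 15 16 16 15 16 16 | 255 255 255 255 255 255 66 38 33 34 32 33 34 34 33 34 33 34 34 34 33 34 34 36 33 34 34 34 34 33 36 94 220 255 255 255 255 255
```

```bash
python3 - <<'E'
from h import *
np.set_printoptions(precision=2,suppress=True,linewidth=150)
c=dict(np.load('pics/w7.npz'));o=monitor.get_obs();h=cv2.cvtColor(c['frame'],cv2.COLOR_BGR2HSV)
print(o['tool_pos'],o['tcp_rot'],h[196:236,318,1],h[196:236,318,2])
def t(uv,z):
    return tooldelta(o,plane(c,[uv],z)[0])
print('slot',t((317.3,220),40),'log',t((318.8,240),115),'log250',t((318.7,250),125))
cn,_=orange(c);p=cn.reshape(-1,2);q=p[(p[:,1]<240)&(np.hypot(p[:,0]-318,p[:,1]-228)>33)];r,e=circ(plane(c,q,50)[:,:2]);print('disc',r,e,tooldelta(o,r))
for z in(104,107,110):print(z,t((318,229),z))
E
```

```text
[485.19 -27.64 200.21] [-3.14  0.    1.38] [255 255 255 255 255 255 255 255 255 255 255 255 255 255 215 182 182 182 183 184 183 184 184 184 182 184 184 182 183 186 184 184 186  96  44  34  34
  34  34  34] [162 155 155 156 155 162 169 171 171 171 170 168 164 163 152 146 146 147 146 147 148 147 147 147 147 147 148 147 148 148 148 148 148 148 149 150 149
 150 150 150]
slot (np.float64(3.6945360602779673), np.float64(-0.44870995912903044)) log (np.float64(9.727226722730865), np.float64(0.673912528913071)) log250 (np.float64(7.082697947978595), np.float64(0.6303487218471568))
disc [485.22 -26.75  28.51] 0.867506761757099 (np.float64(0.8766390862051915), np.float64(-0.13884467272036177))
104 (np.float64(13.136067544720033), np.float64(0.2096619092046268))
107 (np.float64(13.891329009873319), np.float64(0.2168240097235734))
110 (np.float64(14.646590475026617), np.float64(0.22398611024257642))
```

```bash
python3 - <<'E'
from h import *
c=dict(np.load('pics/w7.npz'));o=monitor.get_obs()
t=lambda uv,z:tooldelta(o,plane(c,[uv],z)[0])
print('slot +x end',t((317.5,209.9),68))
for u,v in((318,229),): print([round(t((u,v),z)[0],2) for z in (108,109,109.5)])
h=cv2.cvtColor(c['frame'],cv2.COLOR_BGR2HSV);print(h[180:196,318,1],h[180:196,318,2])
E
```

```text
slot +x end (np.float64(16.819305167694733), np.float64(-0.20438199099256638))
[np.float64(14.14), np.float64(14.39), np.float64(14.52)]
[ 16  16  16  17  17  67 176 255 255 255 255 255 255 255 255 255] [144 145 145 139 132 140 155 169 173 173 173 172 172 172 172 170]
```

Request:
{"name": "servo_tool", "arguments": {"linear": [[-0.0025,-0.005,0.05],[0,0,0.1],[0,0,0.03],[0,0,0.02],[0,0,0.02],[0,0,0.02],[0,0,0],[0,0,0]], "spin": [0,0,0,0,0,0,0,0]}}

```text
time: 16.45
tool_pos: [484.4, -28.1, 152.6]
tcp_rot: [3.141, 0.0, 1.383]
contact_force: [0.6, 0.5, -1.0]
grip_width: 11.9
finger_force: 30.0
```

Request:
{"name": "servo_tool", "arguments": {"linear": [[0,0,0.02],[0,0,0.02],[0,0,0.03],[0,0,0.03],[0,0,0.03],[0,0,0],[0,0,0],[0,0,0]], "spin": [0,0,0,0,0,0,0,0]}}

```text
time: 17.45
tool_pos: [484.4, -28.1, 126.7]
tcp_rot: [3.141, 0.0, 1.383]
contact_force: [0.2, -0.4, 0.2]
grip_width: 11.9
finger_force: 30.0
```

Request:
{"name": "servo_tool", "arguments": {"linear": [[0,0,0.01],[0,0,0.01],[0,0,0.01],[0,0,0],[0,0,0],[0,0,0],[0,0,0],[0,0,0]], "spin": [0,0,0,0,0,0,0,0]}}

```text
time: 18.45
tool_pos: [484.2, -28.1, 120.5]
tcp_rot: [3.142, 0.0, 1.383]
contact_force: [-1.1, -0.1, -0.2]
grip_width: 11.8
finger_force: 30.0
```

```bash
python3 - <<'E'
from h import *
F=[];Z=[]
for i in range(8): optics.capture('wrist');o=monitor.get_obs();F.append(o['contact_force'][2]);Z.append(o['tool_pos'][2])
print(np.mean(F),np.std(F),np.mean(Z))
E
```

```text
-0.828861702570325 0.46169591618165423 120.4593553033485
```

Request:
{"name": "servo_tool", "arguments": {"linear": [[0,0,0.005],[0,0,0.005],[0,0,0.006],[0,0,0],[0,0,0],[0,0,0],[0,0,0],[0,0,0]], "spin": [0,0,0,0,0,0,0,0]}}

```text
time: 19.85
tool_pos: [484.3, -28.1, 117.3]
tcp_rot: [3.141, 0.0, 1.382]
contact_force: [0.1, 0.2, 3.9]
grip_width: 11.9
finger_force: 30.0
```

```bash
cat > f.py <<'E'
from h import *
F=[];Z=[]
for i in range(8): optics.capture('wrist');o=monitor.get_obs();F.append(o['contact_force'][2]);Z.append(o['tool_pos'][2])
print(np.mean(F),np.std(F),np.mean(Z))
E
python3 f.py
```

```text
2.5717972231850306 0.2889025403093526 117.28074599429853
```

Request:
{"name": "servo_tool", "arguments": {"linear": [[0,0,0.008],[0,0,0.008],[0,0,0.006],[0,0,0.004],[0,0,0],[0,0,0],[0,0,0],[0,0,0]], "spin": [0,0,0,0,0,0,0,0]}}

```text
time: 21.25
tool_pos: [484.3, -28.1, 112.2]
tcp_rot: [3.141, 0.0, 1.383]
contact_force: [0.2, -0.1, 4.7]
grip_width: 11.7
finger_force: 30.0
```

```bash
python3 f.py; python3 - <<'E'
from h import *
c=snap('side','side9');s=c['frame'][130:290,300:440];a=snap('scene','scene9')['frame'][150:310,260:420]
cv2.imwrite('pics/mix9.png',np.hstack([cv2.resize(s,(394,450),interpolation=2),cv2.resize(a,(400,450),interpolation=2)]));o=monitor.get_obs();print(o['time'],o['tool_pos'],o['tcp_rot'],o['contact_force'],o['moment'])
E
```

```text
5.245050625976543 0.5149389727638316 112.16906977723112
21.75 [484.30213767 -28.09881893 112.17601619] [3.14127853e+00 1.19088340e-04 1.38252535e+00] [-0.87126996  0.66277524  6.16099664] [0.02396649 0.03432402 0.06061472]
```

View pics/mix9.png

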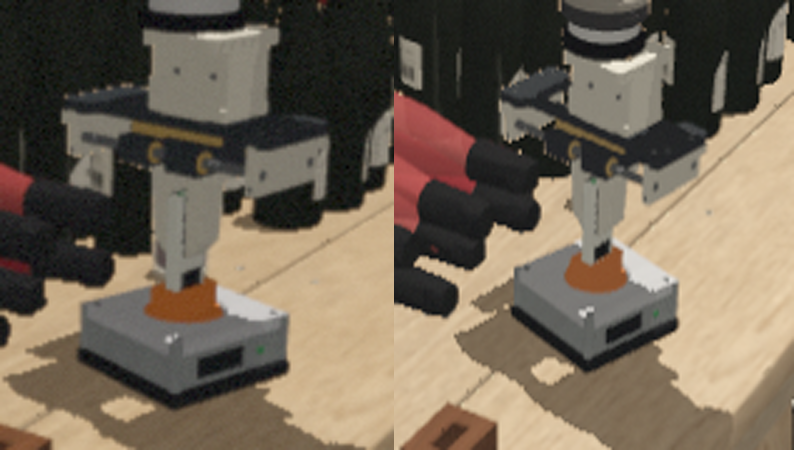

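Both views show the logger upright in the flat, seated adapter with its foot inside the dock. The numbers put the press at about 6.2 mm, so I'm handing the job in.

```bash
python3 -c "
from plant import workorder
print(workorder.close_job())"
```

```text
the job is handed in; nothing more can be done
None
```

I handed the job in at about 22 s: the adapter is seated flat in the dock, and the logger, still gripped and upright in its slot, holds the contact about 6.2 mm down (worked out from tool height and spring force). The arm touched neither jar nor the cork; the hand-in call returned no verdict.

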